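First in, first out: restock the red-cap oil lane

TASK

Restock the red lane of the oil rack first-in-first-out: first pull the old red-capped bottle in it forward, right up to the lane's red front stop, and only then stand the new red-capped bottle from the bench close behind it in the same lane. Both bottles stay upright and end up standing on the lane's floor, let go.

Things in the scene. Friction and masses are not known exactly. Their poses are not given: they have to be found in the camera images.
- lane: Red lane of the oil rack: straight open-topped channel, 200 mm long (x) by 64 (y), white floor, red front stop at its -x end (nearer the robot), rear open. Origin: centre of underside, 8 mm above the bench. Above the origin: floor 4 mm, side walls 22, stop 26. 56 mm between the walls. Fixed, place and yaw vary; like lanes with blue and green stops beside it, 105 mm apart, any order.
- lane_front (a point): Point on the red lane's middle line where the inner face of the front stop meets the lane's floor; axes as the lane's (x to the rear, z up). A bottle touching the stop is centred 22 mm behind this point.
- old_bottle: Old bottle: white plastic oil bottle with red cap and red label band, standing in the red lane towards its rear. Straight body 44 mm in diameter up to 76 mm, then a shoulder and a 30 mm wide cap, top at 102 mm. About 120 g; slides easily along the lane when held by the body. Origin: centre of its underside; z up.
- new_bottle: New bottle: same kind and size as the old one (white, red cap and band, 44 mm wide body to 76 mm, 102 mm high), standing on the bench to the right (-y) of the rack, near a blue-capped and a green-capped bottle of the same shape, at least 85 mm away centre to centre. Origin: centre of its underside; z up.
There are look-alikes about, which are no part of the job. Leave any black or turquoise look-alike of the new_bottle alone.

How it is judged:
By the outcome, as a careful person would: the job done as asked, in the order asked, and still so for the second after the job is handed in, with the robot touching nothing.
It also fails if it takes over 51 s, if anything falls off the work surface, if the arm or the gripper's body presses on something with over 40 N, if the wrist force passes 120 N, or if a joint passes its speed limit or range.

ROBOT

A 7-joint arm with a two-finger parallel gripper is mounted at the origin on the work surface. World frame = base frame: x ahead of the robot, y to its left, z up, the work surface at z = 0. Lengths are in m, angles in rad, forces in N, time in s.
With the tool pointing down it reaches from about 0.4 to 0.75 m from the base axis. Payload 19.5 kg.
Tool frame: the origin (TCP) lies at the very end of the fingers, on their centre line; the grasp point (between the pads) lies 19 mm behind it (hold_point_z is the distance from the TCP to the grasp point, in m); z points along the fingers, y is the line along which they close (so a half turn about z gives the same grasp; the last joint's range is limited). The gripper opens to 85 mm and grips with 20 to 120 N. Pads are 22 mm wide; open, the fingers measure 114 mm over their backs; the gripper's body (76 mm by 85 mm) begins 54 mm behind the grasp point. The pads swing forward as they close: fully open they stand 13 mm farther back than shut.
Start: joints at [-1.25, 0.707, -0.028, 1.485, 0.022, 0.951, -0.075], TCP at [0.204, 0.538, 0.231] pointing down, gripper open.
Joint ranges: [-2.71, 2.71], [-0.32, 2.16], [-1.57, 1.52], [0, 2.45], [-1.46, 4.6], [0, 2.02], [-2.83, 2.83]. Speed limits (rad/s): [1.89, 1.89, 2.57, 2.57, 3.01, 3.01, 3.01].

INTERFACE

Orientations are given as [roll, pitch, yaw] about the fixed x, y, z axes, in that order (R = Rz(yaw) Ry(pitch) Rx(roll)).
In Python, from rig import sense, read_camera, camera_info, close_job, hold_point_z gives the robot as it stands.
- The arm moves only by the tool apply_moves, never from a script. Its arguments are lists of equal length, an entry for each row: "offset": the shift along the tool's x, y, z in units of 0.08 m (1.0 is 0.08 m), a list of three; "angular": the turn, a rotation vector about the tool's x, y, z in units of 180 degrees (1.0 is 180 degrees), a list of three; "jaw": the finger opening in mm, from 0 to 85.4. A call has 1 to 12 rows; each row shifts and turns the commanded pose from where the row before left it, along the tool's axes as they then stand; what a row does not reach is not made up. A row lasts 1/10 s, in which the tool goes at most 50 mm and 8.59 degrees, less where a joint would pass 70% of its speed; a pose out of reach is approached as far as the arm can. A call with a number of a shift or a turn outside -1 to 1 is refused whole. A call with a gripper value outside its range is refused whole. The fingers move at their own pace and stop on an object; "force" is the grip in N (left out, the last holds). Time passes only in rows, so rows that do not move let the fingers close. It gives the time, the measured TCP pose, the force, the opening and the grip force at its end, in the units of the state.
- sense(): the state, without advancing time (a new reading comes with each control period).
- read_camera(name): name is "side" or "top" or "wrist"; returns the picture (400x640x3 uint8, blue, green, red); there is no depth.
- camera_info(name): a dict with "intrinsics" (3x3 intrinsics, pixels), "k1" (the pictures are not rectified: a ray, as slopes to the right and down, at radius r is drawn at 1 + k1 r^2 times it, then the intrinsics apply), "origin" and "attitude" of the camera in the world; the wrist camera has in their place "tool_from_camera" (4x4, takes a point from camera to tool coordinates, whose origin is the TCP and whose axes are the flange's). Camera axes: x right, y down, z forward; pixel columns grow to the right and rows downward; lengths in m; the calibration is good to about 2 mm. A picture is of the moment at which its call begins: read the wrist's pose just before it. camera_info takes no time and is no camera call.
- close_job(): hands the job in; it is judged then, once.
The state is a dict: "time_s": time; "joint_positions": joint angles; "qvel": joint speeds; "effort": joint torques, N m; "tool_pos": TCP position; "tcp_rot": TCP orientation; "contact_force": force on the tool from outside, world axes, zero at the start; "torque": the same for the moment, N m; "grip_width": opening from 0.0 (shut) to 1.0 (fully open); "gripper_force": force on a finger pad.
Only numpy, scipy, OpenCV 4.12 (cv2) and the standard library are available. Lean on these libraries where they do the work, as an engineer would, in place of code of your own. Each camera call takes 0.05 s, during which the arm holds its last target. There are 200 camera calls.

## Working session

There is one attempt and no reset: what is moved stays moved. The work goes in short steps, Python scripts to look and compute and a tool call to move; the robot and the scene stay as the last step left them, time stands still between calls to the robot, and variables do not carry over. Pictures are saved under pics/ and viewed, at most 10 in all, crops included, and the job is handed in when it is done.

Besides the shell and the picture viewer there is one more tool, called after "Request:" by a JSON object that holds its "name" and its "arguments". apply_moves: Moves the arm, as the interface text tells. Shifts and turns lie within -1 to 1; 1 stands for 0.08 m of shift or 180 degrees of turn. Its arguments: {"type":"object","properties":{"offset":{"type":"array","items":{"type":"array","items":{"type":"number"}}},"angular":{"type":"array","items":{"type":"array","items":{"type":"number"}}},"jaw":{"type":"array","items":{"type":"number"}},"force":{"type":"number"}},"required":["offset","angular","jaw"]}

```bash
ls; mkdir -p pics
python3 - <<'E'
from rig import *
import cv2
s=sense();print(s)
for n in("side","top","wrist"):
    print(n,camera_info(n))
for n in("side","top"):
    cv2.imwrite(f"pics/{n}0.png",read_camera(n))
print(hold_point_z)
E
```

```text
pics
{'time_s': 0.0, 'joint_positions': array([-1.24972306,  0.70711723, -0.02764727,  1.48499506,  0.02199409,
        0.95087402, -0.07547952]), 'qvel': array([ 1.65843772e-03, -1.14273062e-03, -2.95790082e-04, -1.35808288e-04,
       -4.38551594e-05, -7.91116385e-05, -3.94110095e-04]), 'effort': array([ 1.88320914e-04, -8.83199644e+01,  1.23472787e+00, -2.36165518e+01,
        1.68995513e-02,  6.53928713e-03, -1.63853042e-05]), 'tool_pos': array([0.20394311, 0.53734152, 0.23081993]), 'tcp_rot': array([-3.14050080e+00,  9.85709703e-06,  2.77885949e+00]), 'contact_force': array([0.1146846 , 0.3018149 , 0.05425871]), 'torque': array([-0.08162653,  0.02801826, -0.03602007]), 'gripper_force': 0.0, 'grip_width': 0.9980929032456628}
side {'intrinsics': array([[379.08733839,   0.        , 318.17169422],
       [  0.        , 379.08733839, 196.84322582],
       [  0.        ,   0.        ,   1.        ]]), 'k1': -0.08562541817605805, 'origin': array([-0.01023934, -0.54644682,  0.54664285]), 'attitude': array([-2.20567651,  0.01363521, -0.80713754])}
top {'intrinsics': array([[476.45135555,
[... 153 characters left out ...]
3827187, 'origin': array([ 0.33890291, -0.05013877,  1.00074909]), 'attitude': array([-2.97368332,  0.00572767, -1.57697953])}
wrist {'intrinsics': array([[291.56283106,   0.        , 325.62079524],
       [  0.        , 291.56283106, 196.218119  ],
       [  0.        ,   0.        ,   1.        ]]), 'k1': -0.026784748697151226, 'tool_from_camera': array([[-2.55422754e-04, -9.60496466e-01, -2.78292066e-01,
         7.06838732e-02],
       [ 9.99999966e-01, -2.31767941e-04, -1.17899363e-04,
         1.06430406e-03],
       [ 4.87427421e-05, -2.78292087e-01,  9.60496492e-01,
        -1.42180719e-01],
       [ 0.00000000e+00,  0.00000000e+00,  0.00000000e+00,
         1.00000000e+00]])}
0.0187
```

View pics/side0.png

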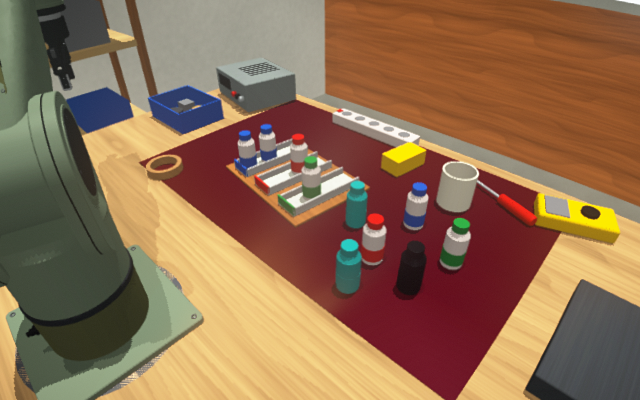

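View pics/top0.png

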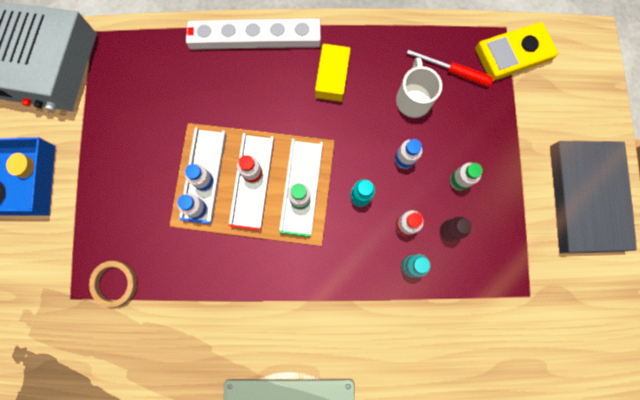

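Side view: the old red cap is at (298,140) in the red-stop lane, which is the middle of the three, and the new red bottle is at (376,222). Top view: the old cap is at (247,162), the red stop at (248,227) and the new cap at (414,217). Possible mix-ups in the top view are teal (362,192), teal (417,265), black (458,228), blue (411,147), green (472,171), and the lane bottles blue (195,172) and (188,202) and green (299,192). I choose the two red caps.

```bash
cat > h.py <<'E'
from rig import *
import cv2, numpy as np
from scipy.spatial.transform import Rotation as Ro
def pose(n,s=None):
    c=camera_info(n)
    if n!="wrist": return c,Ro.from_euler('xyz',c['attitude']).as_matrix(),np.array(c['origin'])
    T=c['tool_from_camera'];R=Ro.from_euler('xyz',s['tcp_rot']).as_matrix()
    return c,R@T[:3,:3],R@T[:3,3]+s['tool_pos']
def rays(n,uv,s=None):
    c,R,o=pose(n,s)
    p=cv2.undistortPoints(np.array(uv,float).reshape(-1,1,2),c['intrinsics'],np.array([c['k1'],0,0,0.]))[:,0]
    return o,np.c_[p,np.ones(len(p))]@R.T
def onz(n,uv,z,s=None):
    o,d=rays(n,uv,s); return o+d*((z-o[2])/d[:,2])[:,None]
def two(n1,a,n2,b,s=None):
    o1,d1=rays(n1,[a],s);o2,d2=rays(n2,[b],s)
    A=np.c_[d1[0],-d2[0]];t=np.linalg.lstsq(A,o2-o1,rcond=None)[0]
    p,q=o1+t[0]*d1[0],o2+t[1]*d2[0];return (p+q)/2,np.linalg.norm(p-q)
def red(im):
    h=cv2.cvtColor(im,cv2.COLOR_BGR2HSV)
    return (((h[...,0]<8)|(h[...,0]>172))&(h[...,1]>170)&(h[...,2]>140)).astype(np.uint8)
def white(im):
    h=cv2.cvtColor(im,cv2.COLOR_BGR2HSV); return ((h[...,1]<50)&(h[...,2]>170)).astype(np.uint8)
def blobs(m,lo=15):
    n,l,st,c=cv2.connectedComponentsWithStats(m)
    return [(c[i].round(1).tolist(),st[i].tolist()) for i in range(1,n) if st[i,4]>=lo]
E
python3 - <<'E'
from h import *
t=cv2.imread("pics/top0.png");s=cv2.imread("pics/side0.png")
print("top",blobs(red(t)));print("side",blobs(red(s)))
print("white",[b for b in blobs(white(t),200)])
a=cv2.resize(t[120:270,170:440],None,fx=2.9,fy=2.9)
cv2.imwrite("pics/crop1.png",a)
E
```

```text
top [([190.1, 30.9], [188, 28, 5, 7, 34]), ([182.7, 144.8], [100, 50, 220, 250, 11765]), ([411.2, 128.7], [343, 55, 152, 163, 5705]), ([470.6, 73.4], [449, 61, 44, 26, 514]), ([164.2, 91.6], [160, 87, 9, 9, 18]), ([303.9, 87.8], [300, 86, 8, 5, 15]), ([25.9, 101.6], [22, 98, 8, 8, 51]), ([368.8, 132.0], [365, 130, 8, 6, 15]), ([391.4, 142.4], [386, 136, 11, 13, 33]), ([121.5, 151.0], [117, 147, 9, 9, 28]), ([246.1, 162.6], [239, 156, 15, 15, 166]), ([174.3, 170.3], [170, 166, 9, 12, 28]), ([172.3, 186.4], [170, 181, 5, 11, 21]), ([103.2, 212.8], [101, 209, 6, 8, 18]), ([415.3, 219.5], [408, 213, 19, 15, 184]), ([438.1, 218.3], [434, 215, 9, 10, 22]), ([474.9, 262.3], [437, 214, 69, 84, 2018]), ([243.9, 227.4], [229, 225, 31, 6, 70]), ([163.9, 243.4], [160, 240, 8, 9, 18]), ([452.9, 270.8], [451, 268, 5, 6, 16]), ([115.4, 283.6], [105, 270, 22, 29, 299])]
side [([297.6, 136.6], [292, 133, 12, 8, 76]), ([297.2, 166.8], [294, 163, 7, 9, 33]), ([260.6, 181.0], [254, 175, 14, 13, 40]), ([517.2, 207.9], [498, 194, 39, 30, 387]), ([375.1, 218.6], [367, 213, 17, 12, 162])]
white [([273.6, 27.9], [0, 0, 640, 139, 12920]), ([254.2, 30.4], [186, 19, 135, 25, 2965]), ([502.4, 52.9], [488, 38, 30, 31, 559]), ([421.1, 81.4], [402, 50, 48, 54, 830]), ([204.8, 169.9], [178, 130, 47, 91, 1830]), ([251.5, 182.8], [229, 133, 45, 95, 2431]), ([300.9, 186.0], [280, 139, 42, 95, 2551]), ([289.8, 390.1], [224, 380, 130, 20, 2413])]
```

View pics/crop1.png

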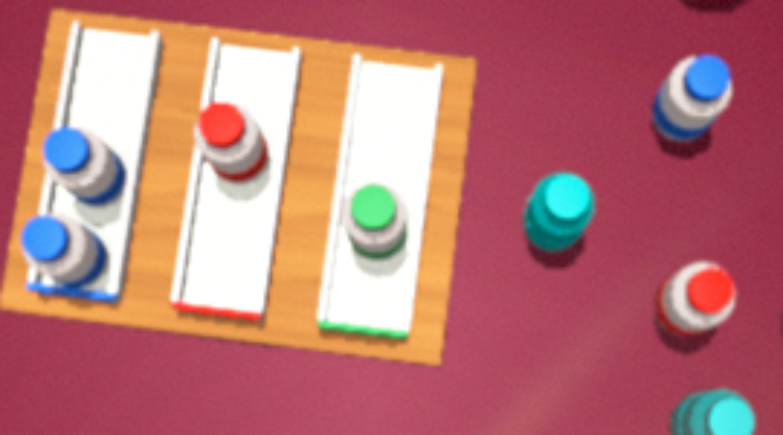

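The crop confirms the choice: old red cap at (246.6,162.8), stop edge from (229.3,225.2) to (260.3,229.3), rear wall ends at (244.1,133.8) and (272.8,136.2), and new red cap at (415.2,220).

Run:
```python
from h import *
np.set_printoptions(precision=4,suppress=True)
print("old top",onz("top",[[246.6,162.8]],.114),"tri",two("top",[246.5,162.7],"side",[298,138]))
print("new top",onz("top",[[415.2,220]],.102),"tri",two("top",[415.2,220],"side",[375.5,220]), onz("side",[[375.5,219]],.102))
p=onz("top",[[229.3,225.2],[260.3,229.3]],.034);q=onz("top",[[244.1,133.8],[272.8,136.2]],.030)
print(p,q);f=p.mean(0);r=q.mean(0);d=r-f;print(f,r,np.linalg.norm(d[:2]),np.degrees(np.arctan2(d[1],d[0])),np.linalg.norm(p[0]-p[1]))
for e in (q-p): print(np.degrees(np.arctan2(e[1],e[0])))
t=cv2.imread("pics/top0.png")
# white floor of the red lane: min-area rectangle of points on floor plane
m=white(t);n,l,st,c=cv2.connectedComponentsWithStats(m);k=l[190,250]
print(k, [onz("top",[u],.102)[0][:2] for u in [[417,265],[458,228],[362,192],[411,147],[472,171]]])
```

```text
old top [[0.5553 0.0758 0.114 ]] tri (array([0.5576, 0.0761, 0.109 ]), np.float64(0.002064576747015487))
new top [[ 0.4441 -0.2456  0.102 ]] tri (array([ 0.4452, -0.2472,  0.0973]), np.float64(0.0015397687527617964)) [[ 0.4434 -0.249   0.102 ]]
[[0.4441 0.1206 0.034 ]
 [0.4354 0.0568 0.034 ]] [[0.6393 0.0943 0.03  ]
 [0.6333 0.0331 0.03  ]]
[0.4397 0.0887 0.034 ] [0.6363 0.0637 0.03  ] 0.1981303630777041 -7.255569823456509 0.06438390384063407
-7.681712438020734
-6.834472581292109
8 [array([ 0.3589, -0.2458]), array([ 0.4279, -0.3278]), array([ 0.499 , -0.1451]), array([ 0.5878, -0.2437]), array([ 0.5393, -0.3623])]
```

Request:
{"name": "apply_moves", "arguments": {"offset": [[-0.44, -0.274, 0], [-0.44, -0.274, 0], [-0.44, -0.274, 0], [-0.44, -0.274, 0], [-0.44, -0.274, 0], [-0.44, -0.274, 0], [-0.44, -0.274, 0], [-0.44, -0.274, 0], [-0.44, -0.274, 0], [-0.44, -0.274, 0], [-0.44, -0.274, 0], [-0.44, -0.274, 0]], "angular": [[0, 0, 0], [0, 0, 0], [0, 0, 0], [0, 0, 0], [0, 0, 0], [0, 0, 0], [0, 0, 0], [0, 0, 0], [0, 0, 0], [0, 0, 0], [0, 0, 0], [0, 0, 0]], "jaw": [85, 85, 85, 85, 85, 85, 85, 85, 85, 85, 85, 85]}}

```text
time_s: 1.3
tool_pos: [0.5063, 0.1401, 0.2312]
tcp_rot: [-3.141, -0.0, 2.779]
contact_force: [0.3, 0.7, -1.0]
grip_width: 0.993
gripper_force: 0.0
```

Request:
{"name": "apply_moves", "arguments": {"offset": [[-0.44, -0.274, 0], [-0.44, -0.274, 0], [0, 0, 0], [0, 0, 0], [0, 0, 0]], "angular": [[0, 0, 0], [0, 0, 0], [0, 0, -0.037], [0, 0, -0.038], [0, 0, 0]], "jaw": [85, 85, 85, 85, 85]}}

```text
time_s: 1.8
tool_pos: [0.5558, 0.0754, 0.231]
tcp_rot: [3.142, -0.001, 3.016]
contact_force: [-0.5, 0.9, -0.4]
grip_width: 0.997
gripper_force: 0.0
```

```bash
cat >> h.py <<'E'
def go(x,y,z,yawdeg,s=None):
    s=s or sense();R=Ro.from_euler('xyz',s['tcp_rot']);T=Ro.from_euler('xyz',[np.pi,0,np.radians(yawdeg)])
    print("pos",s['tool_pos'].round(4),"rpy",np.degrees(s['tcp_rot']).round(1),"t",round(s['time_s'],2),"F",s['contact_force'].round(1))
    print("offset",(R.inv().apply(np.array([x,y,z])-s['tool_pos'])/.08).round(3),"ang",((R.inv()*T).as_rotvec()/np.pi).round(4))
E
python3 - <<'E'
from h import *
s=sense();im=read_camera("wrist");cv2.imwrite("pics/w1.png",im)
go(.5553,.0758,.17,172.7,s);print(s['joint_positions'].round(2))
b=[x for x in blobs(red(im),60)];print(b)
for c,_ in b: print(c,onz("wrist",[c],.114,s))
E
```

```text
pos [0.5558 0.0754 0.231 ] rpy [180.   -0.  172.8] t 1.8 F [-0.5  0.9 -0.4]
offset [0.006 0.004 0.762] ang [ 0.     -0.0002  0.0006]
[-0.09  0.69 -0.19  1.53  0.15  0.93  1.11]
[([420.0, 55.8], [380, 52, 66, 7, 154]), ([324.9, 69.6], [297, 67, 59, 6, 326]), ([58.3, 127.8], [41, 113, 32, 23, 189]), ([327.5, 191.9], [312, 177, 32, 30, 727]), ([344.0, 240.0], [303, 240, 83, 1, 83]), ([18.0, 346.0], [4, 337, 30, 21, 393])]
[420.0, 55.8] [[0.45134909 0.16754971 0.114     ]]
[324.9, 69.6] [[0.45233914 0.08892532 0.114     ]]
[58.3, 127.8] [[ 0.46795698 -0.15164594  0.114     ]]
[327.5, 191.9] [[0.55651773 0.07810945 0.114     ]]
[344.0, 240.0] [[0.60640388 0.08799432 0.114     ]]
[18.0, 346.0] [[ 0.69286196 -0.29448263  0.114     ]]
```

View pics/w1.png

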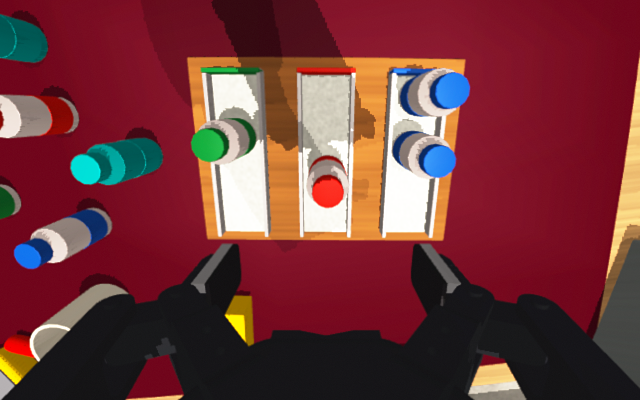

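The old cap is at (327,190) between the open fingers, the lane looks straight in the tool frame, and the red stop is at (325,69). I'm descending and gripping.

Request:
{"name": "apply_moves", "arguments": {"offset": [[0, 0.02, 0.3], [0, 0, 0.35], [0, 0, 0.35], [0, 0, 0.35], [0, 0, 0.35], [0, 0, 0.3], [0, 0, 0.2], [0, 0, 0.09], [0, 0, 0]], "angular": [[0, 0, 0], [0, 0, 0], [0, 0, 0], [0, 0, 0], [0, 0, 0], [0, 0, 0], [0, 0, 0], [0, 0, 0], [0, 0, 0]], "jaw": [85, 85, 85, 85, 85, 85, 85, 85, 85]}}

```text
time_s: 2.75
tool_pos: [0.5557, 0.0773, 0.0476]
tcp_rot: [-3.141, -0.001, 3.013]
contact_force: [1.1, -1.0, 0.8]
grip_width: 0.995
gripper_force: 0.0
```

Request:
{"name": "apply_moves", "arguments": {"offset": [[0, 0, 0], [0, 0, 0], [0, 0, 0], [0, 0, 0], [0, 0, 0], [0, 0, 0], [0, 0, 0], [0, 0, 0]], "angular": [[0, 0, 0], [0, 0, 0], [0, 0, 0], [0, 0, 0], [0, 0, 0], [0, 0, 0], [0, 0, 0], [0, 0, 0]], "jaw": [60, 40, 38, 38, 38, 38, 38, 38], "force": 25}}

```text
time_s: 3.55
tool_pos: [0.5564, 0.0774, 0.0488]
tcp_rot: [3.141, 0.001, 3.014]
contact_force: [-0.7, -0.4, 7.0]
grip_width: 0.51
gripper_force: 24.6
```

Run:
```python
from h import *
s=sense();w=read_camera("wrist")
t=read_camera("top");cv2.imwrite("pics/t2.png",t);cv2.imwrite("pics/w2.png",w)
# stop from w1 view
s0=dict(tool_pos=np.array([.5558,.0754,.231]),tcp_rot=np.array([np.pi,-.0005,np.radians(172.8)]))
print("stop outer/inner/mid top",onz("wrist",[[325,66.5],[325,73],[325,69.6]],.034,s0))
go(.5558,.0768,.048,172.7,s);print(s['grip_width'],s['gripper_force'],s['torque'])
print(blobs(red(w),60))
```

```text
stop outer/inner/mid top [[0.43891425 0.09052099 0.034     ]
 [0.44542465 0.08969328 0.034     ]
 [0.44201107 0.09012728 0.034     ]]
pos [0.5564 0.0774 0.0488] rpy [1.800e+02 1.000e-01 1.727e+02] t 3.55 F [-0.7 -0.4  7. ]
offset [ 0.006 -0.008  0.01 ] ang [ 0.0001  0.0003 -0.    ]
0.510436028360362 24.601850509643555 [ 0.05631241  0.15609551 -0.04929422]
[([327.5, 15.6], [257, 10, 131, 14, 1273])]
```

Request:
{"name": "apply_moves", "arguments": {"offset": [[0.05, 0, -0.012], [0.15, -0.004, 0], [0.2, -0.004, 0], [0.2, -0.004, 0], [0.2, -0.004, 0], [0.15, -0.004, 0], [0.07, 0, 0], [0, 0, 0]], "angular": [[0, 0, 0], [0, 0, 0], [0, 0, 0], [0, 0, 0], [0, 0, 0], [0, 0, 0], [0, 0, 0], [0, 0, 0]], "jaw": [38, 38, 38, 38, 38, 38, 38, 38]}}

```text
time_s: 4.45
tool_pos: [0.4747, 0.0862, 0.0492]
tcp_rot: [-3.141, -0.0, 3.015]
contact_force: [1.7, 0.6, -2.1]
grip_width: 0.508
gripper_force: 25.6
```

Request:
{"name": "apply_moves", "arguments": {"offset": [[0.03, 0, 0], [0.03, 0, 0], [0, 0, 0]], "angular": [[0, 0, 0], [0, 0, 0], [0, 0, 0]], "jaw": [38, 38, 38]}}

```text
time_s: 4.75
tool_pos: [0.4701, 0.0867, 0.049]
tcp_rot: [-3.141, -0.0, 3.014]
contact_force: [-0.6, 0.3, -0.7]
grip_width: 0.504
gripper_force: 25.6
```

Request:
{"name": "apply_moves", "arguments": {"offset": [[0.025, 0, 0], [0.0, 0, 0]], "angular": [[0, 0, 0], [0, 0, 0]], "jaw": [38, 38]}}

```text
time_s: 4.95
tool_pos: [0.468, 0.087, 0.049]
tcp_rot: [-3.141, -0.0, 3.014]
contact_force: [0.4, 0.4, -0.7]
grip_width: 0.508
gripper_force: 25.6
```

Request:
{"name": "apply_moves", "arguments": {"offset": [[0.025, 0, 0], [0.0, 0, 0]], "angular": [[0, 0, 0], [0, 0, 0]], "jaw": [38, 38]}}

```text
time_s: 5.15
tool_pos: [0.466, 0.0872, 0.049]
tcp_rot: [-3.141, -0.0, 3.014]
contact_force: [0.5, 0.8, -1.3]
grip_width: 0.511
gripper_force: 25.6
```

Request:
{"name": "apply_moves", "arguments": {"offset": [[0.02, 0, 0], [0.0, 0, 0]], "angular": [[0, 0, 0], [0, 0, 0]], "jaw": [38, 38]}}

```text
time_s: 5.35
tool_pos: [0.4647, 0.0874, 0.0491]
tcp_rot: [3.142, 0.001, 3.014]
contact_force: [0.1, -0.2, -1.4]
grip_width: 0.509
gripper_force: 25.6
```

Request:
{"name": "apply_moves", "arguments": {"offset": [[0.015, 0, 0], [0.0, 0, 0]], "angular": [[0, 0, 0], [0, 0, 0]], "jaw": [38, 38]}}

```text
time_s: 5.55
tool_pos: [0.4643, 0.0875, 0.0493]
tcp_rot: [3.141, 0.002, 3.014]
contact_force: [6.0, -1.7, -0.9]
grip_width: 0.51
gripper_force: 25.7
```

The bottle met the stop (6 N). I'm setting it down, releasing it and rising.

Request:
{"name": "apply_moves", "arguments": {"offset": [[0, 0, 0.012], [0, 0, 0], [0, 0, 0], [0, 0, 0], [0, 0, 0], [0, 0, 0], [0, 0, -0.1], [0, 0, -0.4], [0, 0, -0.5], [0, 0, -0.5], [0, 0, -0.4], [0, 0, 0]], "angular": [[0, 0, 0], [0, 0, 0], [0, 0, 0], [0, 0, 0], [0, 0, 0], [0, 0, 0], [0, 0, 0], [0, 0, 0], [0, 0, 0], [0, 0, 0], [0, 0, 0], [0, 0, 0]], "jaw": [38, 50, 85, 85, 85, 85, 85, 85, 85, 85, 85, 85]}}

```text
time_s: 6.75
tool_pos: [0.4645, 0.0877, 0.2041]
tcp_rot: [3.14, 0.005, 3.014]
contact_force: [0.4, -0.4, -1.0]
grip_width: 0.999
gripper_force: 0.0
```

Run:
```python
from h import *
s=sense();w=read_camera("wrist");cv2.imwrite("pics/w3.png",w)
go(.4445,-.2465,.2,133,s);print(s['joint_positions'].round(2))
for c,b in blobs(red(w),60): print(c,b,onz("wrist",[c],.114,s)[0][:2],onz("wrist",[c],.034,s)[0][:2],onz("wrist",[c],.102,s)[0][:2])
```

```text
pos [0.4645 0.0877 0.2041] rpy [179.9   0.3 172.7] t 6.75 F [ 0.4 -0.4 -1. ]
offset [-0.283 -4.176  0.045] ang [0.0012 0.0015 0.2205]
[-0.15  0.6  -0.18  1.89  0.16  0.66  1.02]
[432.5, 101.0] [342, 29, 171, 167, 13422] [0.39743454 0.17957894] [0.39862887 0.20786098] [0.39761369 0.18382124]
[326.7, 157.2] [296, 152, 59, 21, 342] [0.42990333 0.09424932] [0.44230037 0.09309006] [0.43176288 0.09407543]
[324.9, 199.7] [308, 183, 35, 34, 899] [0.4649204  0.08827938] [0.48939938 0.08506031] [0.46859225 0.08779651]
[58.0, 204.6] [40, 192, 31, 27, 242] [ 0.44014538 -0.13875092] [ 0.45607624 -0.22030231] [ 0.44253501 -0.15098363]
```

View pics/w3.png

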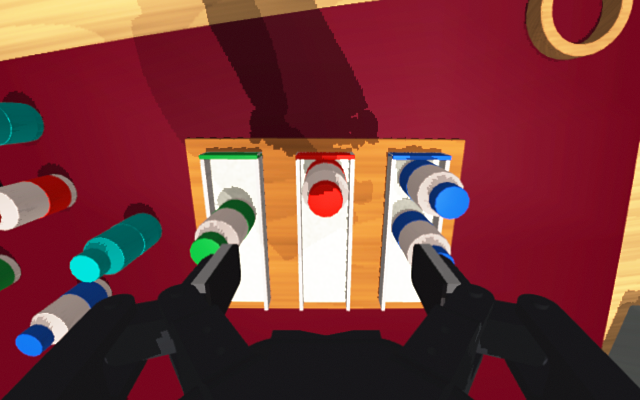

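The old bottle stands upright against the red stop, with its cap at (325,199). Next I'm going above the new one.

Request:
{"name": "apply_moves", "arguments": {"offset": [[-0.031, -0.464, 0], [-0.031, -0.464, 0], [-0.031, -0.464, 0], [-0.031, -0.464, 0], [-0.031, -0.464, 0], [-0.031, -0.464, 0], [-0.031, -0.464, 0], [-0.031, -0.464, 0], [-0.031, -0.464, 0], [0, 0, 0], [0, 0, 0]], "angular": [[0, 0, 0], [0, 0, 0], [0, 0, 0], [0, 0, 0], [0, 0, 0], [0, 0, 0], [0, 0, 0], [0, 0, 0], [0, 0, 0], [0, 0, 0.044], [0, 0, 0.044]], "jaw": [85, 85, 85, 85, 85, 85, 85, 85, 85, 85, 85]}}

```text
time_s: 7.9
tool_pos: [0.4423, -0.2476, 0.1993]
tcp_rot: [3.142, -0.002, 2.731]
contact_force: [0.3, -0.2, -0.0]
grip_width: 1.0
gripper_force: 0.0
```

Request:
{"name": "apply_moves", "arguments": {"offset": [[0, 0, 0], [0, 0, 0], [0, 0, 0], [0, 0, 0]], "angular": [[0, 0, 0.044], [0, 0, 0.044], [0, 0, 0.044], [0, 0, 0]], "jaw": [85, 85, 85, 85]}}

```text
time_s: 8.3
tool_pos: [0.4429, -0.2463, 0.1995]
tcp_rot: [-3.141, -0.001, 2.321]
contact_force: [-0.5, -0.5, -0.2]
grip_width: 0.999
gripper_force: 0.0
```

Run:
```python
from h import *
s=sense();w=read_camera("wrist");cv2.imwrite("pics/w4.png",w)
go(.4445,-.2465,.036,133,s);print(s['joint_positions'].round(2))
for c,b in blobs(red(w),60): print(c,b,onz("wrist",[c],.102,s)[0][:2])
```

```text
pos [ 0.4429 -0.2463  0.1995] rpy [-1.799e+02 -1.000e-01  1.330e+02] t 8.3 F [-0.5 -0.5 -0.2]
offset [-0.018  0.015  2.044] ang [-0.0003 -0.0004 -0.0001]
[ 0.47  0.65 -0.05  1.77  0.04  0.72  1.15]
[327.0, 186.8] [316, 183, 23, 11, 82] [ 0.43744549 -0.23753525]
[328.6, 203.4] [312, 192, 33, 24, 575] [ 0.44852827 -0.24737981]
```

View pics/w4.png

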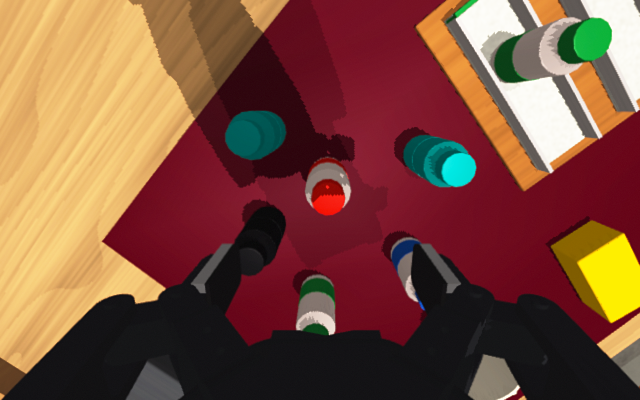

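The new red cap is at (328,198), between the fingers; black (265,230) and teal (255,135) are clear of both fingers. I'm descending and gripping.

Request:
{"name": "apply_moves", "arguments": {"offset": [[-0.02, 0.018, 0.3], [0, 0, 0.35], [0, 0, 0.35], [0, 0, 0.35], [0, 0, 0.3], [0, 0, 0.25], [0, 0, 0.14], [0, 0, 0]], "angular": [[0, 0, 0], [0, 0, 0], [0, 0, 0], [0, 0, 0], [0, 0, 0], [0, 0, 0], [0, 0, 0], [0, 0, 0]], "jaw": [85, 85, 85, 85, 85, 85, 85, 85]}}

```text
time_s: 9.15
tool_pos: [0.4448, -0.2465, 0.0359]
tcp_rot: [-3.141, -0.002, 2.326]
contact_force: [-0.2, -0.2, -0.4]
grip_width: 0.998
gripper_force: 0.0
```

Request:
{"name": "apply_moves", "arguments": {"offset": [[0, 0, 0], [0, 0, 0], [0, 0, 0], [0, 0, 0], [0, 0, 0], [0, 0, 0], [0, 0, 0]], "angular": [[0, 0, 0], [0, 0, 0], [0, 0, 0], [0, 0, 0], [0, 0, 0], [0, 0, 0], [0, 0, 0]], "jaw": [60, 40, 38, 38, 38, 38, 38], "force": 30}}

```text
time_s: 9.85
tool_pos: [0.4457, -0.247, 0.0377]
tcp_rot: [3.141, 0.001, 2.324]
contact_force: [-0.4, 0.8, 8.8]
grip_width: 0.507
gripper_force: 29.2
```

Request:
{"name": "apply_moves", "arguments": {"offset": [[0, 0, -0.1], [0, 0, -0.3], [0, 0, -0.4], [0, 0, -0.4], [0, 0, -0.4], [0, 0, -0.4], [0, 0, 0]], "angular": [[0, 0, 0], [0, 0, 0], [0, 0, 0], [0, 0, 0], [0, 0, 0], [0, 0, 0], [0, 0, 0]], "jaw": [38, 38, 38, 38, 38, 38, 38]}}

```text
time_s: 10.55
tool_pos: [0.4463, -0.2474, 0.2009]
tcp_rot: [3.14, 0.005, 2.323]
contact_force: [-0.6, 0.4, -1.8]
grip_width: 0.505
gripper_force: 31.1
```

Run:
```python
from h import *
s=sense();w=read_camera("wrist");cv2.imwrite("pics/w5.png",w)
# target: 49 mm behind old (.4648,.088), on lane axis
go(.4648+.049*.992,.0875-.049*.127,.19,172.7,s);print(s['joint_positions'].round(2),s['gripper_force'],s['grip_width'])
for c,b in blobs(red(w),60): print(c,b,onz("wrist",[c],s['tool_pos'][2]-.036+.102,s)[0]-s['tool_pos'])
```

```text
pos [ 0.4463 -0.2474  0.2009] rpy [179.9   0.3 133.1] t 10.55 F [-0.6  0.4 -1.8]
offset [2.427 3.42  0.13 ] ang [-0.      0.0019 -0.2199]
[ 0.47  0.65 -0.05  1.77  0.05  0.72  1.15] 31.09393537044525 0.5053035280478226
[358.7, 164.2] [351, 156, 16, 19, 68] [-0.03292591  0.04899521  0.066     ]
[322.8, 298.6] [299, 296, 48, 10, 100] [-0.01176315  0.01240253  0.066     ]
```

Request:
{"name": "apply_moves", "arguments": {"offset": [[0.2, 0.28, 0], [0.27, 0.38, 0], [0.27, 0.38, 0], [0.27, 0.38, 0], [0.27, 0.38, 0], [0.27, 0.38, 0], [0.27, 0.38, 0], [0.27, 0.38, 0], [0.2, 0.28, 0], [0.12, 0.2, 0], [0, 0, 0]], "angular": [[0, 0, 0], [0, 0, 0], [0, 0, 0], [0, 0, 0], [0, 0, 0], [0, 0, 0], [0, 0, 0], [0, 0, 0], [0, 0, 0], [0, 0, 0], [0, 0, 0]], "jaw": [38, 38, 38, 38, 38, 38, 38, 38, 38, 38, 38]}}

```text
time_s: 11.7
tool_pos: [0.5131, 0.0835, 0.1961]
tcp_rot: [-3.141, -0.001, 2.327]
contact_force: [-0.0, -0.5, -1.8]
grip_width: 0.508
gripper_force: 31.1
```

Request:
{"name": "apply_moves", "arguments": {"offset": [[0, 0, 0], [0, 0, 0], [0, 0, 0], [0, 0, 0], [0, 0, 0], [0, 0, 0], [0, 0, 0]], "angular": [[0, 0, -0.03], [0, 0, -0.044], [0, 0, -0.044], [0, 0, -0.044], [0, 0, -0.044], [0, 0, -0.014], [0, 0, 0]], "jaw": [38, 38, 38, 38, 38, 38, 38]}}

```text
time_s: 12.4
tool_pos: [0.5129, 0.08, 0.1965]
tcp_rot: [-3.141, -0.001, 3.014]
contact_force: [-0.8, -0.1, -1.5]
grip_width: 0.509
gripper_force: 31.0
```

Run:
```python
from h import *
s=sense();w=read_camera("wrist");cv2.imwrite("pics/w5.png",w)
go(.4648+.057*.992,.0872-.057*.127,.056,172.7,s);print(s['gripper_force'],s['grip_width'])
for c,b in blobs(red(w),60): print(c,b,onz("wrist",[c],.114,s)[0],onz("wrist",[c],s['tool_pos'][2]-.0377+.102,s)[0]-s['tool_pos'])
```

```text
pos [0.5129 0.08   0.1965] rpy [-1.800e+02 -1.000e-01  1.727e+02] t 12.4 F [-0.8 -0.1 -1.5]
offset [-0.106  0.014  1.756] ang [-0.0002 -0.0003  0.    ]
31.01357638835907 0.5092457761837208
[468.3, 93.5] [318, 0, 262, 276, 31031] [0.44306101 0.19557345 0.114     ] [-0.06966391  0.04668156  0.0643    ]
[142.9, 122.3] [93, 47, 96, 154, 7080] [ 0.43232409 -0.04810343  0.114     ] [-0.0733884  -0.03784666  0.0643    ]
[325.9, 110.6] [295, 108, 64, 7, 312] [0.44215651 0.09023791 0.114     ] [-0.06997767  0.01014208  0.0643    ]
[327.1, 142.6] [309, 124, 38, 38, 1130] [0.4655759  0.08816116 0.114     ] [-0.06185379  0.00942168  0.0643    ]
[325.7, 207.1] [287, 194, 78, 39, 1043] [0.51675218 0.08052204 0.114     ] [-0.04410143  0.00677178  0.0643    ]
[190.3, 228.9] [176, 202, 24, 67, 138] [ 0.52144265 -0.03401475  0.114     ] [-0.04247437 -0.03295949  0.0643    ]
[325.4, 304.3] [281, 270, 90, 65, 4409] [0.60825621 0.06851481 0.114     ] [-0.01235992  0.00260663  0.0643    ]
[8.2, 384.5] [0, 375, 21, 22, 326] [ 0.66905242 -0.27443886  0.114     ] [ 0.00872947 -0.11635937  0.0643    ]
```

View pics/w5.png

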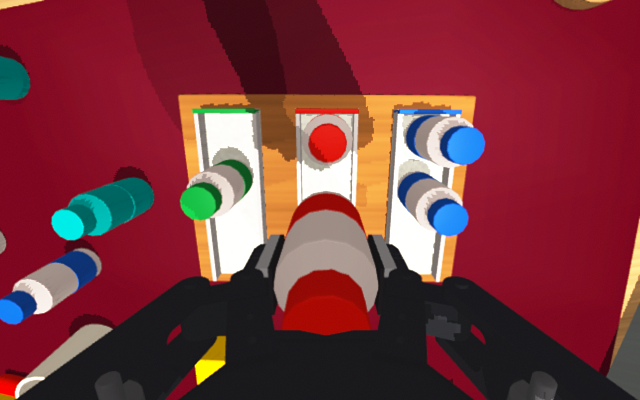

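The new bottle hangs upright at (325,280), above the lane and behind the old cap (327,142). I'm lowering it well behind, then easing it forward.

Request:
{"name": "apply_moves", "arguments": {"offset": [[-0.12, 0.01, 0], [0, 0, 0.3], [0, 0, 0.35], [0, 0, 0.35], [0, 0, 0.35], [0, 0, 0.25], [0, 0, 0.15], [0, 0, 0.04], [0, 0, 0]], "angular": [[0, 0, 0], [0, 0, 0], [0, 0, 0], [0, 0, 0], [0, 0, 0], [0, 0, 0], [0, 0, 0], [0, 0, 0], [0, 0, 0]], "jaw": [38, 38, 38, 38, 38, 38, 38, 38, 38]}}

```text
time_s: 13.35
tool_pos: [0.523, 0.0804, 0.0539]
tcp_rot: [-3.141, 0.0, 3.014]
contact_force: [0.4, -0.0, -1.1]
grip_width: 0.508
gripper_force: 31.0
```

Request:
{"name": "apply_moves", "arguments": {"offset": [[0.03, 0, 0.02], [0.03, 0, 0.02], [0, 0, 0]], "angular": [[0, 0, 0], [0, 0, 0], [0, 0, 0]], "jaw": [38, 38, 38]}}

```text
time_s: 13.65
tool_pos: [0.5179, 0.0812, 0.0508]
tcp_rot: [-3.142, 0.0, 3.014]
contact_force: [-0.5, 0.4, -0.8]
grip_width: 0.505
gripper_force: 31.0
```

Run:
```python
from h import *
s=sense();w=read_camera("wrist");cv2.imwrite("pics/w6.png",w)
go(.4650+.048*.992,.0875-.048*.127,.050,172.7,s)
```

```text
pos [0.5179 0.0812 0.0508] rpy [-180.     0.   172.7] t 13.65 F [-0.5  0.4 -0.8]
offset [ 0.066 -0.005  0.01 ] ang [-0.      0.0001  0.0001]
```

View pics/w6.png

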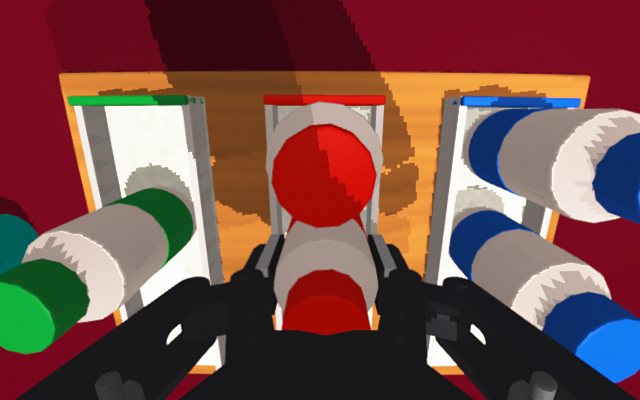

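The old cap is at (325,175), with the held bottle directly behind it and in line. I'm easing it forward in small steps.

Request:
{"name": "apply_moves", "arguments": {"offset": [[0.03, 0, 0], [0, 0, 0]], "angular": [[0, 0, 0], [0, 0, 0]], "jaw": [38, 38]}}

```text
time_s: 13.9
tool_pos: [0.5156, 0.0814, 0.0506]
tcp_rot: [-3.141, -0.0, 3.014]
contact_force: [0.1, 0.6, -1.5]
grip_width: 0.507
gripper_force: 31.0
```

Request:
{"name": "apply_moves", "arguments": {"offset": [[0.015, 0, 0], [0, 0, 0]], "angular": [[0, 0, 0], [0, 0, 0]], "jaw": [38, 38]}}

```text
time_s: 14.1
tool_pos: [0.5144, 0.0816, 0.0505]
tcp_rot: [-3.141, -0.0, 3.014]
contact_force: [0.5, -0.0, -1.1]
grip_width: 0.508
gripper_force: 31.0
```

Request:
{"name": "apply_moves", "arguments": {"offset": [[0.015, 0, 0], [0, 0, 0]], "angular": [[0, 0, 0], [0, 0, 0]], "jaw": [38, 38]}}

```text
time_s: 14.3
tool_pos: [0.5133, 0.0817, 0.0505]
tcp_rot: [-3.141, -0.0, 3.014]
contact_force: [0.3, -0.0, -1.4]
grip_width: 0.505
gripper_force: 31.0
```

Request:
{"name": "apply_moves", "arguments": {"offset": [[0.015, 0, 0], [0, 0, 0]], "angular": [[0, 0, 0], [0, 0, 0]], "jaw": [38, 38]}}

```text
time_s: 14.5
tool_pos: [0.5121, 0.0819, 0.0505]
tcp_rot: [-3.141, -0.0, 3.014]
contact_force: [0.7, 0.3, -1.1]
grip_width: 0.507
gripper_force: 31.0
```

Request:
{"name": "apply_moves", "arguments": {"offset": [[0.015, 0, 0], [0, 0, 0]], "angular": [[0, 0, 0], [0, 0, 0]], "jaw": [38, 38]}}

```text
time_s: 14.7
tool_pos: [0.5109, 0.082, 0.0505]
tcp_rot: [-3.141, -0.0, 3.014]
contact_force: [0.5, 0.2, -1.5]
grip_width: 0.507
gripper_force: 31.0
```

Request:
{"name": "apply_moves", "arguments": {"offset": [[0, 0, 0.012], [0, 0, 0]], "angular": [[0, 0, 0], [0, 0, 0]], "jaw": [38, 38]}}

```text
time_s: 14.9
tool_pos: [0.5111, 0.082, 0.0498]
tcp_rot: [-3.142, 0.0, 3.014]
contact_force: [-1.0, -0.3, 6.7]
grip_width: 0.507
gripper_force: 31.6
```

Request:
{"name": "apply_moves", "arguments": {"offset": [[0, 0, 0.012], [0, 0, 0]], "angular": [[0, 0, 0], [0, 0, 0]], "jaw": [38, 38]}}

```text
time_s: 15.1
tool_pos: [0.5112, 0.0822, 0.0496]
tcp_rot: [3.141, 0.001, 3.015]
contact_force: [-6.1, 0.5, 25.8]
grip_width: 0.505
gripper_force: 33.6
```

Floor contact. I'm relieving the press, releasing and rising.

Request:
{"name": "apply_moves", "arguments": {"offset": [[0, 0, -0.013], [0, 0, 0], [0, 0, 0], [0, 0, 0], [0, 0, 0], [0, 0, 0], [0, 0, -0.1], [0, 0, -0.4], [0, 0, -0.5], [0, 0, -0.5], [0, 0, -0.4], [0, 0, 0]], "angular": [[0, 0, 0], [0, 0, 0], [0, 0, 0], [0, 0, 0], [0, 0, 0], [0, 0, 0], [0, 0, 0], [0, 0, 0], [0, 0, 0], [0, 0, 0], [0, 0, 0], [0, 0, 0]], "jaw": [38, 38, 50, 85, 85, 85, 85, 85, 85, 85, 85, 85]}}

```text
time_s: 16.3
tool_pos: [0.5122, 0.0822, 0.2058]
tcp_rot: [3.14, 0.006, 3.014]
contact_force: [-0.0, -0.5, -1.2]
grip_width: 0.994
gripper_force: 0.0
```

Run:
```python
from h import *
s=sense();w=read_camera("wrist");cv2.imwrite("pics/w7.png",w)
print(s['tool_pos'])
for c,b in blobs(red(w),200): print(c,b,onz("wrist",[c],.114,s)[0])
```

```text
[0.51224543 0.08224094 0.20581259]
[422.2, 81.6] [350, 56, 132, 89, 4290] [0.43024076 0.16735033 0.114     ]
[322.8, 110.3] [294, 108, 62, 7, 295] [0.44157091 0.0903191  0.114     ]
[324.2, 141.9] [306, 124, 37, 37, 1049] [0.46561848 0.08828711 0.114     ]
[325.0, 194.9] [308, 179, 35, 33, 888] [0.50908766 0.08332013 0.114     ]
[9.4, 378.9] [0, 371, 24, 18, 296] [ 0.67141083 -0.2827993   0.114     ]
```

View pics/w7.png

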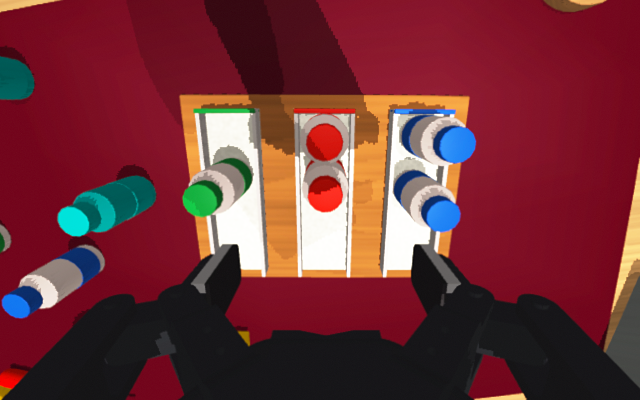

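Both red caps, at (324,142) and (325,195), stand upright in the red lane. They are 44 mm apart, the old one is still at the stop, and the gripper is clear.

```bash
python3 -c "
from rig import *
print(close_job())"
```

```text
the job is handed in; nothing more can be done
None
```

The old red bottle was pulled up to the red stop first, then the new one was set upright about 44 mm behind it (centre to centre) on the same lane floor; both were let go and the job was handed in at about 16.4 s.

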